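# Wind the bench clamp shut on a hard drive with its loose crank

### The arm

A 6-joint arm with a two-finger parallel gripper is mounted at the origin on the work surface. World frame = base frame: x ahead of the robot, y to its left, z up, the work surface at z = 0. Lengths are in mm, angles in rad, forces in N, time in s.
With the tool pointing down it reaches from about 275 to 1000 mm from the base axis. Payload 8.4 kg.
Tool frame: the origin (TCP) lies at the very end of the fingers, on their centre line; the grasp point (between the pads) lies 19 mm behind it; z points along the fingers, y is the direction in which the jaws open and shut (so a half turn about z gives the same grasp; the last joint's range is limited). The gripper opens to 85 mm and grips with 20 to 120 N. Pads are 22 mm wide; open, the fingers measure 114 mm over their backs; the gripper's body (76 mm by 85 mm) begins 54 mm behind the grasp point. The pads swing forward as they close: fully open they stand 13 mm farther back than shut.
Start: joints at [1.149, 0.353, 1.633, -0, 1.155, -0.002], TCP at [254.735, 570.735, 231.281] pointing down, gripper open.
Joint ranges: [-2.63, 2.63], [-0.92, 2.1], [0.06, 2.66], [-1.3, 4.44], [0, 2.69], [-3.02, 3.02]. Speed limits (rad/s): [2.22, 2.22, 2.79, 3.14, 3.14, 3.14].

### API

Orientations are given as [roll, pitch, yaw] about the fixed x, y, z axes, in that order (R = Rz(yaw) Ry(pitch) Rx(roll)).
In Python, from rig import r gives the robot as it stands.
- The arm moves only by the tool jog_arm, never from a script. Its argument "increments" is text: rows parted by semicolons, each of 7 numbers parted by spaces: the shift along the tool's x, y, z in cm, then the turn, a rotation vector about the tool's x, y, z in rad, then the opening, from -1 (shut) to 1 (fully open). A call has exactly 8 rows; each row shifts and turns the commanded pose from where the row before left it, along the tool's axes as they then stand; what a row does not reach is not made up. A row lasts 1/10 s, in which the tool goes at most 50 mm and 8.59 degrees, less where a joint would pass 70% of its speed; a pose out of reach is approached as far as the arm can. A call with a gripper value outside its range is refused whole. The fingers move at their own pace and stop on an object; "squeeze" is the grip in N (left out, the last holds). Time passes only in rows, so rows that do not move let the fingers close, or fill a call up. It gives the time, the measured TCP pose, the force and the opening at its end, in the units of the state.
- r.sense(): the state, without advancing time (a new reading comes with each control period).
- r.grab_frame(name): name is "scene" or "top"; returns the picture (384x512x3 uint8, red, green, blue); there is no depth.
- r.camera_info(name): a dict with "K" (3x3 intrinsics, pixels), "rvec" (rotation vector, rad) and "tvec" (3), from world to camera coordinates, as OpenCV has them. Camera axes: x right, y down, z forward; pixel columns grow to the right and rows downward; lengths in mm; the calibration is good to about 2 mm. A picture is of the moment at which its call begins. camera_info takes no time and is no camera call.
- r.sign_off(): hands the job in, once; it reports no verdict.
The state is a dict: "clock": time; "qpos": joint angles; "qvel": joint speeds; "joint_efforts": joint torques, N m; "eef_pos": TCP position; "tcp_rot": TCP orientation; "contact_force": force on the tool from outside, world axes, zero at the start; "wrist_torque": the same for the moment, N m; "opening": opening from 0.0 (shut) to 1.0 (fully open).
Only numpy, scipy, OpenCV 4.12 (cv2) and the standard library are available. Lean on these libraries where they do the work, as an engineer would, in place of code of your own. Each camera call takes 0.05 s, during which the arm holds its last target.

### The job

Fit the loose crank fully down onto the square shaft of the bench clamp, then wind it clockwise (seen from above) round and round until the red jaw has pushed the hard drive up against the far fence and its yellow sprung pad is pressed well in, so that the drive is held firmly. Let go and leave the crank standing on the shaft, the drive lying flat, and the spare drive, screwdriver, parts bin and circuit board where they are.

Things in the scene. Friction and masses are not known exactly. Their poses are not given: they have to be found in the camera images.
- clamp: Bench clamp, fixed, placed anew each time. Aluminium base plate 300 x 190 x 15 mm. Origin at bench level under the upright square shaft; +x runs from the blue gear housing (76 x 80 mm, top 75 mm above the bench) past the red jaw to the fence; the plate spans x = -55 to 245 mm. The shaft stands on top of the housing; all else lies below 75 mm.
- spindle_top (a point): Centre of the top of the upright square steel shaft, 115 mm above the bench, on its axis. 20 mm square, topmost 3 mm stepped in to 14 mm as a lead-in. It stands on a round collar, 52 mm across, that turns with it, its top 34 mm below this point. Axes: z up, x and y square to the flats, turning with it. The crank fits in any of four quarter turns.
- spindle (a joint): Shaft angle, rad; grows clockwise seen from above; starts at 0.3 to 3.3. Takes 0.12 N m (1.5 N at the knob, up to 2.5 N when clamping) and stays where left, also under load. A turn moves the jaw 15 mm towards the fence. The pad meets the fenced drive at about 17.3 (2.2 to 2.7 turns from the start), is half pressed in at 18.6 and bottoms hard at 19.8.
- pad_face (a point): Centre of the pressing face of the jaw's yellow sprung pad (150 x 26 mm, 6 mm thick), 28 mm above the bench. When free it stands 6 mm in front of the red jaw (180 mm wide, 32 mm high). Axes parallel to the clamp's.
- pad (a joint): How far the jaw's yellow sprung pad is pressed back towards the red jaw, in m: 0 when free, 0.006 when fully in (gap to the red jaw shut). 5 N per mm. Sliding the drive along can press it in by up to 2 mm.
- fence_face (a point): Centre of the pressing face of the fixed dark steel fence, 28 mm above the bench, 218 mm from the shaft's axis along the clamp's +x; 180 mm wide, 32 mm high. Its axes are the clamp's.
- drive_mid (a point): Centre of the hard drive to be clamped: a flat aluminium box 102 mm (its x, the clamped direction) by 147 mm (its y) by 26 mm high, 0.6 kg, lying loose on the base plate between jaw and fence, short of the fence by 4 to 27 mm. Clamped, it lies 51 mm from the fence's face. z up.
- drive: The hard drive to be clamped (origin under its centre).
- hub (a point): Middle of the crank's hub, a dark steel block 40 x 40 x 46 mm high, 23 mm above its underside. z up, x along the arm. Square socket in the underside, 23 mm wide, 38 mm deep. The crank (0.5 kg) stands freely on its hub. Grip the hub's sides facing +y and -y. Seated, the underside is on the collar and this point 11 mm below spindle_top.
- knob_mid (a point): Centre of the crank's upright orange knob, 26 mm diameter, 58 mm tall; 80 mm from the hub's centre along the hub's +x, 56 mm above hub. It spins freely on its pin, so a gripper can hold it without turning while the crank goes round; its x, y axes mean nothing. The arm below it is 18 mm wide, 11 mm thick, its top level with the hub's.
- spare_drive: Bystander: another hard drive, 102 x 147 x 26 mm, on the bench to the left of the clamp; origin under its centre.
- screwdriver_mid (a point): Bystander: power screwdriver, black with a red button, about 245 mm long (x, bit to +x), 44 mm thick, on the bench; centre of its body, 22 mm up.
- parts_bin: Bystander: open blue bin 120 x 160 x 75 mm of small parts; origin under its centre.
- circuit_board: Bystander: green circuit board 100 x 160 mm, 22 mm high with its parts; origin under its centre.
There are look-alikes about, which are no part of the job. Leave any blue look-alike of the part that bears hub alone.

How it is judged (in metres and radians):
On the way, in this order (a step that is already met when the one before it is completed fails the run):
1. the crank is fitted fully down onto the square shaft, not yet wound (horizontal distance between hub and spindle_top below 0.006 m and z of hub in the frame of spindle_top below -0.007 m and angle between hub's own z axis and vertical below 0.12 rad and value of joint spindle below 5 rad), for 0.2 s.
2. with the crank on the shaft, the shaft is wound clockwise past its first full turn (horizontal distance between hub and spindle_top below 0.006 m and z of hub in the frame of spindle_top below -0.007 m and angle between hub's own z axis and vertical below 0.12 rad and value of joint spindle above 9.6 rad).
At the end, for the whole second after the job is handed in: Sprung pad pressed in by over 2 mm (10 N on the drive); drive at rest, flat (0.04 rad), its centre within 53.5 mm of the fence face; crank on the shaft: hub within 6 mm of the axis, at most 4 mm above its seat, upright within 0.12 rad; shaft not turning (horizontal distance between hub and spindle_top below 0.006 m and z of hub in the frame of spindle_top below -0.007 m and angle between hub's own z axis and vertical below 0.12 rad and value of joint pad above 0.002 m and x of drive_mid in the frame of fence_face above -0.0535 m and angle between drive's own z axis and vertical below 0.04 rad and linear speed of drive below 0.01 m/s and velocity of joint spindle between -0.1 and 0.1 rad/s); the robot touches nothing.
It fails at once if the spare drive, screwdriver, parts bin or circuit board is moved more than 30 mm (distance of any of spare_drive, screwdriver_mid, parts_bin, circuit_board from where it was at the start of the episode above 0.03 m).
It fails at once if the drive in the clamp is tipped (angle between drive's own z axis and vertical above 0.3 rad).
It also fails if it takes over 70 s, if anything falls off the work surface, if the arm or the gripper's body presses on something with over 40 N, if the wrist force passes 120 N, or if a joint passes its speed limit or range.

## Working session

There is one attempt and no reset: what is moved stays moved. The work goes in short steps, Python scripts to look and compute and a tool call to move; the robot and the scene stay as the last step left them, time stands still between calls to the robot, and variables do not carry over. Pictures are saved under pics/ and viewed, and the job is handed in when it is done.

Besides the shell and the picture viewer there is one more tool, called after "Emit:" as a command line: name --argument value ..., lists and objects as JSON in quotes. jog_arm: Moves the arm, as the interface text tells. Its arguments: {"type":"object","properties":{"increments":{"type":"string"},"squeeze":{"type":"number"}},"required":["increments"]}

```bash
ls; mkdir -p pics; cat > h.py <<'E'
import numpy as np,cv2
from rig import r
def info(n):
    c=r.camera_info(n);return np.array(c["K"],float),cv2.Rodrigues(np.array(c["rvec"],float))[0],np.array(c["tvec"],float).ravel()
def ray(n,uv,z):
    K,R,t=info(n);C=-R.T@t;d=R.T@np.linalg.solve(K,[uv[0],uv[1],1]);return C+d*(z-C[2])/d[2]
def proj(n,p):
    K,R,t=info(n);q=K@(R@np.array(p,float)+t);return q[:2]/q[2]
def snap(n,name):
    im=r.grab_frame(n);cv2.imwrite(f"pics/{name}.png",cv2.cvtColor(im,cv2.COLOR_RGB2BGR));return im
E
python3 - <<'E'
from h import *
for n in("scene","top"):
    snap(n,n+"0");K,R,t=info(n);print(n,K.tolist(),-R.T@t,R.tolist())
print(r.sense())
E
```

```text
pics
scene [[464.81451226893284, 0.0, 252.0637587337722], [0.0, 464.81451226893284, 195.38851865596013], [0.0, 0.0, 1.0]] [1081.6845458   822.96944689 1142.86121895] [[-0.829954474431376, 0.5578067355879872, 0.005216905597349469], [0.3942824219795337, 0.5932128407832588, -0.7018831079658554], [-0.3946098606082864, -0.5804740918099007, -0.7122730422023422]]
top [[481.50417681600425, 0.0, 252.41269150792039], [0.0, 481.50417681600425, 200.59593605338398], [0.0, 0.0, 1.0]] [ 255.03385667  -34.14319368 1782.02583879] [[-0.00929586554020545, -0.999676044074571, -0.023693749962272193], [-0.9871057257483012, 0.012960398297813591, -0.15954408253169905], [0.15979947771747563, 0.02190513591325738, -0.9869064251193442]]
{'clock': 0.1, 'qpos': array([ 1.14859682e+00,  3.53590866e-01,  1.63407188e+00,  1.36280709e-05,
        1.15519217e+00, -2.40794626e-03]), 'qvel': array([ 0.00119159, -0.00132931, -0.00079202,  0.00121691, -0.00080429,
       -0.00075459]), 'joint_efforts': array([ 4.73302907e-05, -6.06359982e+01, -3.42820430e+01, -9.21755856e-06,
        3.99818702e-03,  6.76840642e-06]), 'eef_pos': array([254.55463532, 570.33867248, 230.62408461]), 'tcp_rot': array([-3.14033042e+00, -1.55004165e-05,  2.72179557e+00]), 'contact_force': array([ 0.18184395, -0.38549911,  0.44061113]), 'wrist_torque': array([ 0.03033048, -0.03521968, -0.00823861]), 'opening': 0.9974338963625584}
```

View pics/scene0.png

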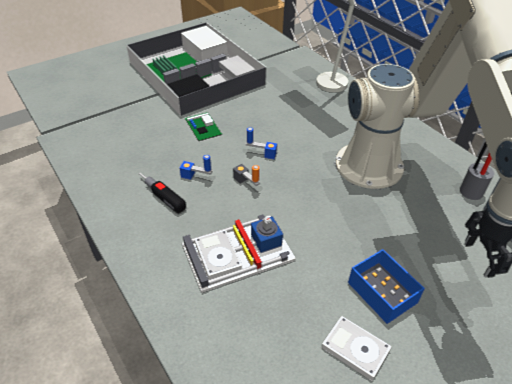

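View pics/top0.png

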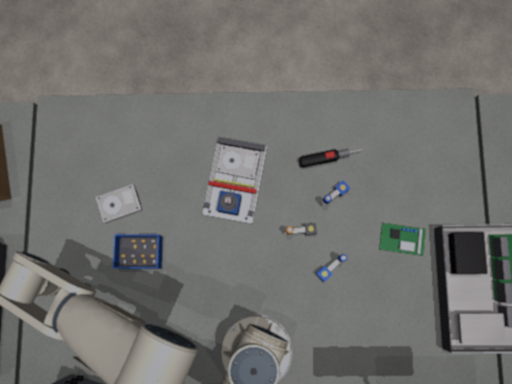

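The scene view shows the clamp near (240,250), the real crank (orange knob) near (247,176), with two blue look-alikes at (263,145) and (197,168). In the top view the crank is near (301,229) and the clamp near (235,180). I'll zoom in on both.

```bash
python3 - <<'E'
import cv2,numpy as np
a=cv2.imread("pics/scene0.png");b=cv2.imread("pics/top0.png")
def z(im,x,y,w,h,s):return cv2.resize(im[y:y+h,x:x+w],None,fx=s,fy=s,interpolation=cv2.INTER_CUBIC)
cv2.imwrite("pics/z1.png",z(a,175,150,130,145,4)[:600,:520]);cv2.imwrite("pics/z2.png",z(b,195,130,130,100,6)[:600,:780])
E
```

```text
(no output)
```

View pics/z1.png

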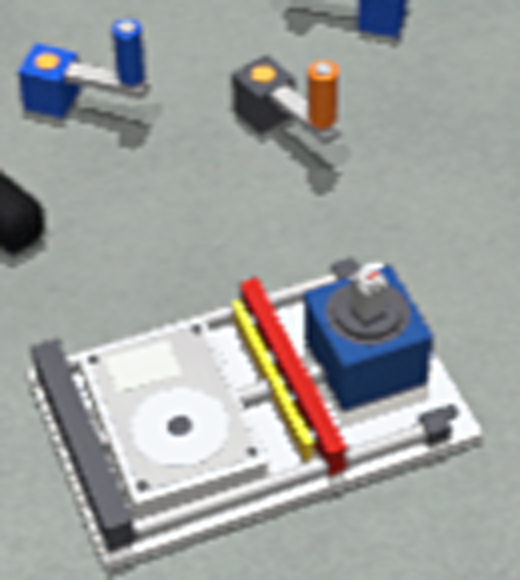

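View pics/z2.png

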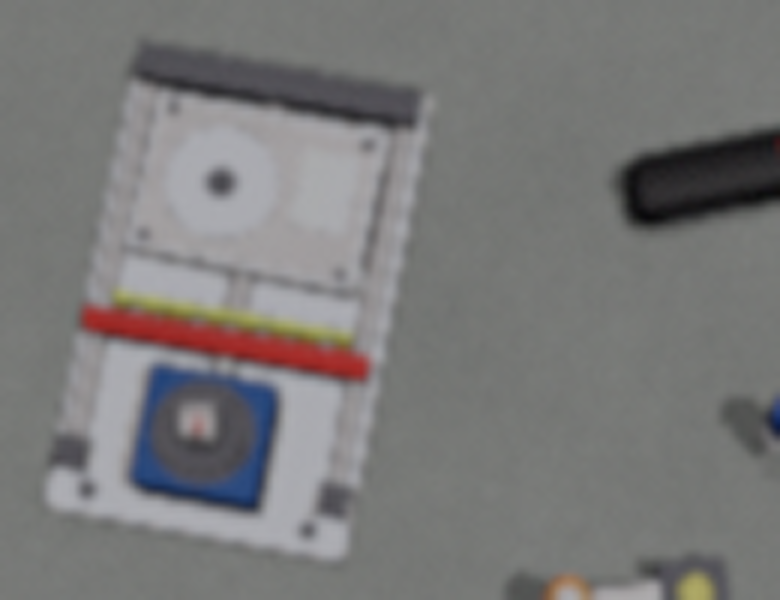

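```bash
cat > m.py <<'E'
from h import *
def blobs(im,roi,f,mn=4):
    x,y,w,h=roi;hsv=cv2.cvtColor(im,cv2.COLOR_RGB2HSV).astype(int)
    m=np.zeros(im.shape[:2],np.uint8);m[y:y+h,x:x+w]=f(hsv)[y:y+h,x:x+w]
    n,l,s,c=cv2.connectedComponentsWithStats(m)
    return [(s[i,4],c[i].round(2).tolist(),s[i,:4].tolist(),np.argwhere(l==i)[:,::-1]) for i in range(1,n) if s[i,4]>=mn]
E
python3 - <<'E'
from m import *
S=cv2.cvtColor(cv2.imread("pics/scene0.png"),cv2.COLOR_BGR2RGB);T=cv2.cvtColor(cv2.imread("pics/top0.png"),cv2.COLOR_BGR2RGB)
def show(n,im,roi,f,z,lab,mn=4):
    for b in blobs(im,roi,f,mn): print(n,lab,b[0],b[1],b[2],ray(n,b[1],z).round(1))
H=lambda a,b,s,v:(lambda h:((h[...,0]>=a)&(h[...,0]<=b)&(h[...,1]>=s)&(h[...,2]>=v)))
rs=(225,155,50,45);rt=(280,215,45,30)
show("scene",S,rs,H(15,32,90,120),46,"yellowdot")
show("top",T,rt,H(15,35,60,90),46,"yellowdot")
show("scene",S,rs,H(3,14,120,80),79,"knob")
show("top",T,rt,H(3,14,70,90),108,"knobtop")
dark=lambda h:(h[...,2]<95)&(h[...,1]<90)
show("scene",S,rs,dark,46,"hubdark");show("top",T,rt,dark,46,"hubdark")
bl=H(95,125,120,40)
show("scene",S,(240,210,60,60),bl,75,"house");show("top",T,(205,180,50,45),bl,75,"house",10)
for n,im,roi in(("scene",S,(215,190,90,110)),("top",T,(195,130,80,100))):
    for lab,f,z in(("red",H(0,6,150,100),47),("yel",H(22,34,120,100),41)):
        for b in blobs(im,roi,f,15):
            rect=cv2.minAreaRect(b[3].astype(np.float32));print(n,lab,b[0],b[1],ray(n,b[1],z).round(1),rect)
            p=b[3];w=np.array([ray(n,q,z)[:2] for q in p]);u,s,v=np.linalg.svd(w-w.mean(0));d=v[0];e=(w-w.mean(0))@d;print("   dir",np.degrees(np.arctan2(d[1],d[0])),e.min(),e.max())
print(T[225:234,307:321].mean(2).astype(int));print(T[190:212,217:240].mean(2).astype(int))
E
```

```text
scene yellowdot 23 [240.43, 168.09] [238, 166, 6, 5] [ 432.9 -205.4   46. ]
scene yellowdot 4 [255.5, 169.0] [254, 169, 4, 1] [ 391.4 -172.2   46. ]
top yellowdot 18 [289.72, 230.67] [287, 227, 6, 7] [ 424.4 -129.3   46. ]
top yellowdot 29 [310.59, 228.28] [308, 226, 6, 6] [ 432.2 -204.7   46. ]
scene knob 94 [255.0, 174.12] [252, 166, 8, 16] [ 428. -122.   79.]
top knobtop 22 [287.41, 228.68] [285, 226, 7, 9] [ 425.4 -118.   108. ]
scene hubdark 150 [240.87, 178.49] [233, 169, 25, 23] [ 460.6 -159.9   46. ]
top hubdark 88 [308.98, 229.65] [302, 223, 15, 13] [ 427.3 -198.8   46. ]
top hubdark 28 [282.36, 228.86] [280, 226, 6, 7] [ 431.3 -102.9   46. ]
scene house 19 [273.21, 220.0] [270, 217, 7, 8] [495.2  76.5  75. ]
scene house 474 [266.15, 238.26] [251, 220, 32, 32] [554.7 123.5  75. ]
top house 20 [222.0, 193.75] [220, 192, 6, 6] [557.9 113.2  75. ]
top house 124 [230.48, 206.12] [217, 194, 24, 20] [512.4  82.7  75. ]
scene red 229 [248.55, 243.27] [596.   91.7  47. ] ((248.42947387695312, 243.04608154296875), (52.32588577270508, 5.621271133422852), 63.970401763916016)
   dir 78.
[... 2450 characters left out ...]
 74  79  81  71  68]
 [102  79  78  77  78  80  83  83  81  77  73  73  73  74  79  82  80  72
   73  79  79  68  73]
 [ 97  80  78  79  77  77  79  81  83  82  82  81  81  83  81  79  77  74
   76  77  79  69  82]
 [ 92  79  79  79  80  79  78  79  82  82  81  82  81  81  81  76  74  75
   77  80  76  71  93]
 [ 85  76  78  79  80  82  81  80  80  77  78  79  77  77  80  78  78  81
   79  80  73  68 101]
 [ 82  73  76  76  76  79  81  83  82  81  82  80  80  80  82  85  83  81
   82  80  72  68 109]
 [ 88  64  61  64  66  69  74  79  81  82  81  82  82  84  84  84  82  82
   80  80  70  70 118]
 [123  91  65  55  52  53  54  59  64  68  70  73  75  78  79  80  81  80
   81  79  68  77 125]]
```

```bash
python3 - <<'E'
import cv2,numpy as np
a=cv2.imread("pics/scene0.png");b=cv2.imread("pics/top0.png")
def z(im,x,y,w,h,s):return cv2.resize(im[y:y+h,x:x+w],None,fx=s,fy=s,interpolation=cv2.INTER_NEAREST)
o=np.hstack([z(a,248,205,38,50,10),z(b,212,187,38,50,10)]);cv2.imwrite("pics/z3.png",o)
o=np.hstack([z(a,226,156,40,44,10),z(b,280,212,40,44,10)]);cv2.imwrite("pics/z4.png",o[:600,:800])
E
```

```text
(no output)
```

View pics/z3.png

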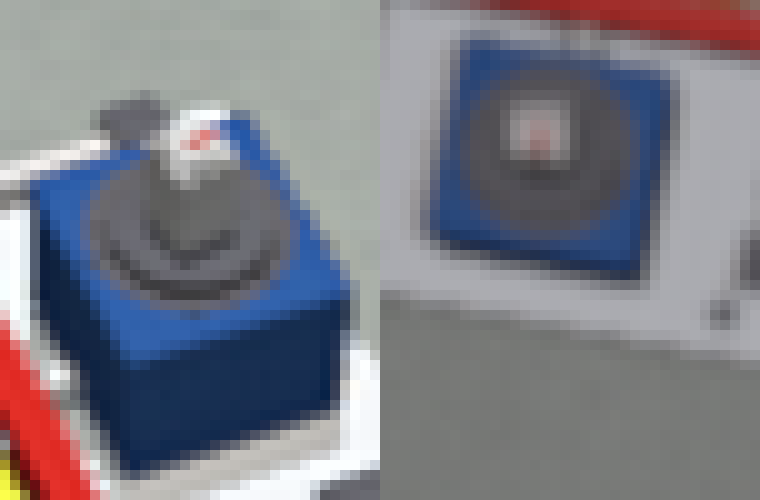

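View pics/z4.png

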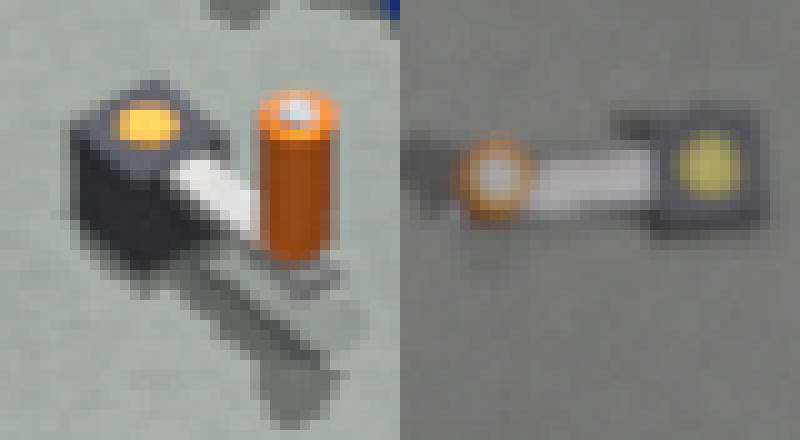

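```bash
cat > rect.py <<'E'
from h import *
def rectify(n,im,c,z,half,s=0.5):
    # world patch resampled at plane z; pixel (i,j)-> x=cx+half - j*s (down = -x), y = cy+half - i*s
    g=np.arange(-half,half,s);N=len(g)
    X,Y=np.meshgrid(c[0]-g,c[1]-g,indexing="ij")
    K,R,t=info(n);P=np.stack([X,Y,np.full_like(X,z)],-1)@(R.T)+t;q=P@K.T
    return cv2.remap(im,(q[...,0]/q[...,2]).astype(np.float32),(q[...,1]/q[...,2]).astype(np.float32),cv2.INTER_CUBIC)
def tow(c,half,s,uv): return np.array([c[0]+half-s*uv[1],c[1]+half-s*uv[0]])
E
python3 - <<'E'
from rect import *
S=cv2.cvtColor(cv2.imread("pics/scene0.png"),cv2.COLOR_BGR2RGB);T=cv2.cvtColor(cv2.imread("pics/top0.png"),cv2.COLOR_BGR2RGB)
for n,p in(("scene",(267.5,218.5)),("top",(227.5,199.7))):print(n,"shaft",ray(n,p,115).round(1))
for n,p in(("scene",(255.4,167)),("top",(289.3,229.5))):print(n,"knob",ray(n,p,108).round(1))
def sq(n,im,c,z,half,sel,rng,lab):
    q=rectify(n,im,c,z,half);cv2.imwrite(f"pics/r_{lab}_{n}.png",cv2.resize(cv2.cvtColor(q,cv2.COLOR_RGB2BGR),None,fx=3,fy=3))
    for th in rng:
        m=sel(q.astype(int),th).astype(np.uint8)
        k,l,s,ce=cv2.connectedComponentsWithStats(m)
        if k<2: continue
        i=1+np.argmax(s[1:,4]);cn=max(cv2.findContours((l==i).astype(np.uint8),cv2.RETR_EXTERNAL,cv2.CHAIN_APPROX_NONE)[0],key=cv2.contourArea)
        (u,v),wh,a=cv2.minAreaRect(cn)
        mm=cv2.fillPoly(np.zeros(m.shape,np.uint8),[cn],1);yy,xx=np.nonzero(mm);w=tow(c,half,.5,(xx,yy));w=w-w.mean(1,keepdims=True)
        zz=w[0]+1j*w[1];m4=(zz**4).mean()/(abs(zz)**4).mean();ang=(np.degrees(np.angle(-m4))/4)
        print(lab,n,th,"ctr",tow(c,half,.5,(u,v)).round(1),"cent",tow(c,half,.5,(xx.mean(),yy.mean())).round(1),"wh",np.array(wh).round()/2,"yaw mod90: rect",round((-a)%90,1),"m4",round(ang%90,1),round(abs(m4),3))
sq("top",T,(530,87),115,30,lambda q,t:q.mean(2)>t,(100,110,120,130),"shaft")
sq("scene",S,(530,87),115,30,lambda q,t:q.mean(2)>t,(170,180,190,200,210),"shaft")
sq("top",T,(432,-205),46,40,lambda q,t:q[...,2]<t,(96,100,104),"hub")
sq("scene",S,(432,-205),46,30,lambda q,t:(q.mean(2)>t),(60,100),"hub")
sq("top",T,(530,87),75,70,lambda q,t:(q[...,2]-q[...,0]>t),(20,35,50),"house")
sq("scene",S,(530,87),75,70,lambda q,t:(q[...,2]-q[...,0]>t),(80,100,110),"house")
E
```

```text
scene shaft [527.8  90.3 115. ]
top shaft [529.3  90.4 115. ]
scene knob [ 425.2 -124.3  108. ]
top knob [ 422.4 -124.5  108. ]
shaft top 100 ctr [530.   90.8] cent [530.4  90.5] wh [24.  23.5] yaw mod90: rect 0.0 m4 86.9 0.275
shaft top 110 ctr [529.8  91. ] cent [530.2  90.6] wh [21.5 22. ] yaw mod90: rect 0.0 m4 87.5 0.257
shaft top 120 ctr [529.8  91. ] cent [530.2  90.7] wh [18.5 20. ] yaw mod90: rect 0.0 m4 87.8 0.28
shaft top 130 ctr [529.8  91. ] cent [530.2  90.6] wh [16.5 18. ] yaw mod90: rect 0.0 m4 87.5 0.268
shaft scene 170 ctr [526.6  89.6] cent [527.4  88. ] wh [27.5 25.5] yaw mod90: rect 77.0 m4 76.5 0.474
shaft scene 180 ctr [526.8  89.9] cent [527.6  88. ] wh [26.  22.5] yaw mod90: rect 73.1 m4 74.7 0.457
shaft scene 190 ctr [526.3  88. ] cent [527.1  87.3] wh [21.5 21. ] yaw mod90: rect 70.2 m4 66.7 0.372
shaft scene 200 ctr [526.9  87.6] cent [526.8  86.9] wh [22.  17.5] yaw mod90: rect 53.8 m4 63.7 0.358
shaft scene 210 ctr [526.8  85.9] cent [526.4  84.9] wh [23. 11.] yaw mod90: rect 28.0 m4 72.7 0.223
hub top 96 ctr [ 429.6 -196.2] cent [ 429.3 -200.4] wh [47.5
[... 345 characters left out ...]
 scene 100 ctr [ 432.2 -204.8] cent [ 428.1 -208.1] wh [59.5 59.5] yaw mod90: rect 0.0 m4 4.2 0.343
house top 20 ctr [527.2  89.4] cent [527.1  89.4] wh [80.  78.5] yaw mod90: rect 78.7 m4 78.7 0.39
house top 35 ctr [527.   89.4] cent [526.8  89.4] wh [77.5 75. ] yaw mod90: rect 78.7 m4 78.8 0.397
house top 50 ctr [526.8  89.4] cent [522.1  87.1] wh [75. 72.] yaw mod90: rect 78.5 m4 79.1 0.554
house scene 80 ctr [532.4  91.9] cent [543.6 101.8] wh [79. 74.] yaw mod90: rect 78.8 m4 52.4 0.092
house scene 100 ctr [532.1  91.6] cent [543.5 101.9] wh [76.5 71.5] yaw mod90: rect 79.1 m4 54.9 0.114
house scene 110 ctr [535.7 111.3] cent [539.8 118.7] wh [35. 70.] yaw mod90: rect 77.9 m4 31.2 0.454
```

```bash
python3 - <<'E'
import cv2,numpy as np
f=lambda p:cv2.resize(cv2.imread(p),(390,390),interpolation=cv2.INTER_NEAREST)
cv2.imwrite("pics/z5.png",np.hstack([f("pics/r_shaft_top.png"),f("pics/r_shaft_scene.png")]))
cv2.imwrite("pics/z6.png",np.hstack([f("pics/r_hub_top.png"),f("pics/r_hub_scene.png")]))
E
```

```text
(no output)
```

View pics/z5.png

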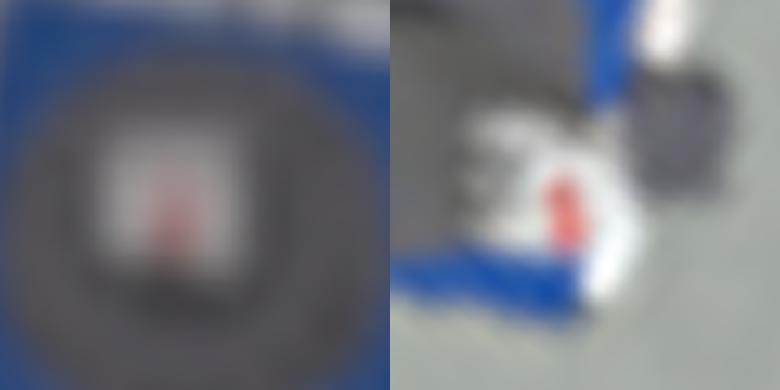

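View pics/z6.png

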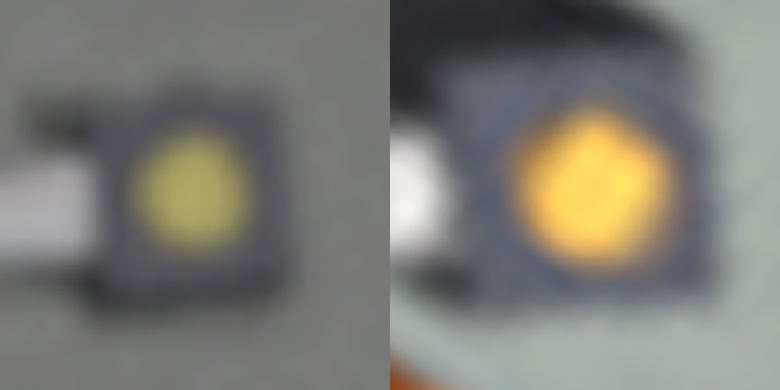

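```bash
python3 - <<'E'
from rect import *
S=cv2.cvtColor(cv2.imread("pics/scene0.png"),cv2.COLOR_BGR2RGB);T=cv2.cvtColor(cv2.imread("pics/top0.png"),cv2.COLOR_BGR2RGB)
for n,im,c in(("scene",S,(526,92)),("top",T,(528,91))):
    q=rectify(n,im,c,115,12).astype(float);w=q[...,0]-q[...,1:].mean(2)
    for th in(.25,.4,.6):
        m=np.clip(w-th*w.max(),0,None);M=cv2.moments(m.astype(np.float32));ce=(M["m10"]/M["m00"],M["m01"]/M["m00"])
        a=.5*np.arctan2(2*M["mu11"],M["mu20"]-M["mu02"]);print(n,th,w.max(),tow(c,12,.5,ce).round(2),"axis yaw mod180",round((-90-np.degrees(a))%180,1), "el",(M["mu20"]/M["m00"])**.5/2,(M["mu02"]/M["m00"])**.5/2)
E
```

```text
scene 0.25 97.0 [527.27  90.32] axis yaw mod180 11.4 el 1.4606249441768202 2.4943929271739886
scene 0.4 97.0 [527.14  90.29] axis yaw mod180 11.1 el 1.2381340250978026 2.280229042546026
scene 0.6 97.0 [526.96  90.25] axis yaw mod180 11.2 el 0.9649579509119312 1.9553778685563048
top 0.25 31.5 [526.49  90.28] axis yaw mod180 178.7 el 2.3965302939275457 3.3818935993592296
top 0.4 31.5 [526.28  90.24] axis yaw mod180 177.8 el 2.0235863450983165 2.775771290072214
top 0.6 31.5 [526.05  90.2 ] axis yaw mod180 176.1 el 1.533146100488881 2.112465559199281
```

```bash
python3 - <<'E'
from h import *
a=[ray("scene",p,81)[:2] for p in((262.6,227),(266.2,230.3),(271.2,228))]
for i in range(2):
    d=a[i+1]-a[i];print(a[i].round(1),a[i+1].round(1),np.hypot(*d).round(1),np.degrees(np.arctan2(d[1],d[0])).round(1)%90)
im=cv2.imread("pics/scene0.png");cv2.imwrite("pics/z7.png",cv2.resize(im[212:240,254:282],None,fx=20,fy=20,interpolation=cv2.INTER_CUBIC))
E
```

```text
[541.4  85.9] [539.9 102.5] 16.7 5.299999999999997
[539.9 102.5] [522.2 103.4] 17.7 87.0
```

View pics/z7.png

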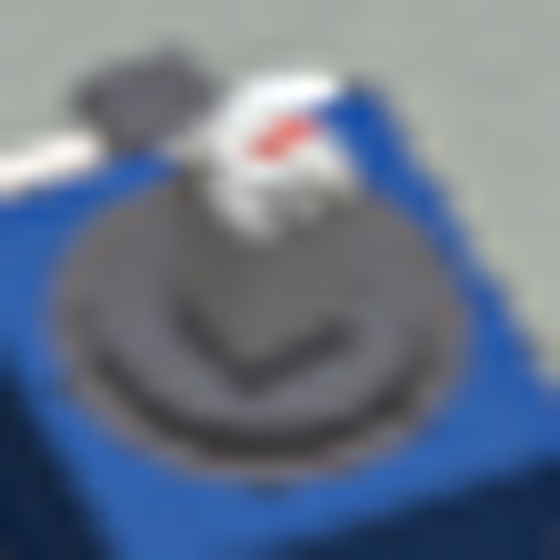

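```bash
cat > plan.py <<'E'
from h import *
from scipy.spatial.transform import Rotation as Ro
def go(tgt,yaw,n,pos=None,rot=None):
    s=r.sense();p=np.array(s["eef_pos"] if pos is None else pos,float);R=Ro.from_euler("xyz",s["tcp_rot"] if rot is None else rot)
    Rt=Ro.from_euler("xyz",[np.pi,0,np.radians(yaw)]);rv=(R.inv()*Rt).as_rotvec()
    d=(np.array(tgt)-p)/n;print("from",p.round(1),"yaw",np.degrees(R.as_euler("xyz"))[2].round(2),"dist/row",np.linalg.norm(d).round(1),"rot/row",(rv/n).round(4))
    for i in range(n):
        Ri=R*Ro.from_rotvec(rv*i/n);print((Ri.inv().apply(d)/10).round(2),end="; ")
    print("F",s["contact_force"].round(1),"open",round(s["opening"],3))
E
python3 -c "
from plan import *
go([432.5,-205,180],95.5,24)"
```

```text
from [254.6 570.3 230.6] yaw 155.95 dist/row 33.2 rot/row [-0.     0.     0.044]
[-1.99 -2.65  0.21]; [-2.11 -2.56  0.21]; [-2.22 -2.46  0.21]; [-2.32 -2.36  0.21]; [-2.43 -2.26  0.21]; [-2.52 -2.15  0.21]; [-2.62 -2.04  0.21]; [-2.7  -1.92  0.21]; [-2.78 -1.8   0.21]; [-2.86 -1.67  0.21]; [-2.93 -1.55  0.21]; [-3.   -1.42  0.21]; [-3.06 -1.28  0.21]; [-3.11 -1.15  0.21]; [-3.16 -1.01  0.21]; [-3.2  -0.87  0.21]; [-3.23 -0.73  0.21]; [-3.26 -0.59  0.21]; [-3.28 -0.44  0.21]; [-3.3  -0.3   0.21]; [-3.31 -0.15  0.21]; [-3.31 -0.01  0.21]; [-3.31  0.14  0.21]; [-3.3   0.28  0.21]; F [ 0.2 -0.4  0.4] open 0.997
```

Emit:
jog_arm --increments "-2 -2.65 0.2 0 0 0.044 1; -2.1 -2.55 0.2 0 0 0.044 1; -2.2 -2.45 0.2 0 0 0.044 1; -2.3 -2.35 0.2 0 0 0.044 1; -2.45 -2.25 0.2 0 0 0.044 1; -2.5 -2.15 0.2 0 0 0.044 1; -2.6 -2.05 0.2 0 0 0.044 1; -2.7 -1.9 0.2 0 0 0.044 1" --squeeze 60

```text
clock: 0.9
eef_pos: [313.6, 311.5, 215.0]
tcp_rot: [-3.141, 0.0, 2.368]
contact_force: [0.9, -0.9, 0.4]
opening: 0.998
```

Emit:
jog_arm --increments "-2.8 -1.8 0.2 0 0 0.044 1; -2.85 -1.7 0.2 0 0 0.044 1; -2.95 -1.55 0.2 0 0 0.044 1; -3 -1.4 0.2 0 0 0.044 1; -3.05 -1.3 0.2 0 0 0.044 1; -3.1 -1.15 0.2 0 0 0.044 1; -3.15 -1 0.2 0 0 0.044 1; -3.2 -0.85 0.2 0 0 0.044 1"

```text
clock: 1.7
eef_pos: [373.0, 53.1, 199.2]
tcp_rot: [3.142, 0.0, 2.016]
contact_force: [-0.3, 0.0, 1.0]
opening: 1.005
```

Emit:
jog_arm --increments "-3.25 -0.75 0.2 0 0 0.044 1; -3.25 -0.6 0.2 0 0 0.044 1; -3.3 -0.45 0.2 0 0 0.044 1; -3.3 -0.3 0.2 0 0 0.044 1; -3.3 -0.15 0.2 0 0 0.044 1; -3.3 0 0.2 0 0 0.044 1; -3.3 0.15 0.2 0 0 0.044 1; -3.3 0.3 0.2 0 0 0.044 1"

```text
clock: 2.5
eef_pos: [432.1, -205.3, 183.0]
tcp_rot: [-3.141, -0.0, 1.664]
contact_force: [1.0, 0.3, -0.1]
opening: 0.996
```

```bash
python3 -c "
from plan import *
go([432.5,-205,11],95.5,12)"
```

```text
from [ 432.1 -205.3  183. ] yaw 95.32 dist/row 14.3 rot/row [-0.     -0.     -0.0003]
[0.   0.   1.43]; [0.   0.   1.43]; [0.   0.   1.43]; [0.   0.   1.43]; [0.   0.   1.43]; [0.   0.   1.43]; [0.   0.   1.43]; [0.   0.   1.43]; [0.   0.   1.43]; [0.   0.   1.43]; [0.   0.   1.43]; [0.   0.   1.43]; F [ 1.   0.3 -0.1] open 0.996
```

Emit:
jog_arm --increments "0 0 1.8 0 0 0 1; 0 0 1.8 0 0 0 1; 0 0 1.8 0 0 0 1; 0 0 1.8 0 0 0 1; 0 0 1.8 0 0 0 1; 0 0 1.8 0 0 0 1; 0 0 1.8 0 0 0 1; 0 0 1.8 0 0 0 1"

```text
clock: 3.3
eef_pos: [432.0, -203.9, 38.4]
tcp_rot: [-3.141, -0.0, 1.666]
contact_force: [0.1, -0.2, -1.2]
opening: 1.002
```

Emit:
jog_arm --increments "0 0 0.5 0 0 0 1; 0 0 0.5 0 0 0 1; 0 0 0.5 0 0 0 1; 0 0 0.5 0 0 0 1; 0 0 0.5 0 0 0 1; 0 0 0 0 0 0 0.4; 0 0 0 0 0 0 0.2; 0 0 0 0 0 0 0.2"

```text
clock: 4.1
eef_pos: [432.4, -204.0, 14.5]
tcp_rot: [3.141, 0.0, 1.666]
contact_force: [0.3, 0.2, -0.8]
opening: 0.598
```

Emit:
jog_arm --increments "0 0 0 0 0 0 -0.5; 0 0 0 0 0 0 -1; 0 0 0 0 0 0 -1; 0 0 0 0 0 0 -1; 0 0 0 0 0 0 -1; 0 0 0 0 0 0 -1; 0 0 0 0 0 0 -1; 0 0 0 0 0 0 -1"

```text
clock: 4.9
eef_pos: [432.5, -204.1, 14.7]
tcp_rot: [3.141, 0.0, 1.666]
contact_force: [-0.4, -0.5, 5.0]
opening: 0.455
```

```bash
python3 - <<'E'
from plan import *
a=snap("scene","s1");b=snap("top","t1")
A=cv2.resize(a[130:210,210:300],None,fx=4,fy=4,interpolation=cv2.INTER_CUBIC);B=cv2.resize(b[190:270,260:350],None,fx=4,fy=4,interpolation=cv2.INTER_CUBIC)
cv2.imwrite("pics/z8.png",cv2.cvtColor(np.hstack([A,B]),cv2.COLOR_RGB2BGR))
E
```

```text
(no output)
```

View pics/z8.png

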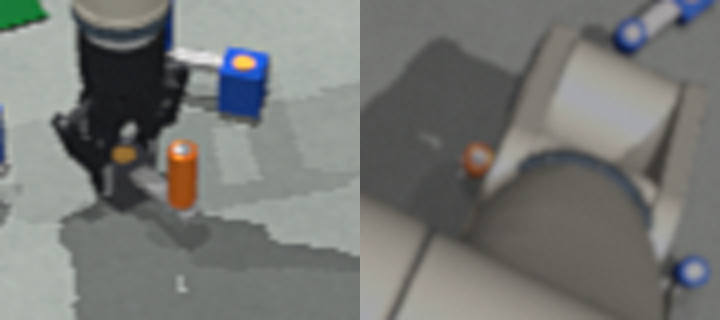

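Emit:
jog_arm --increments "0 0 -1 0 0 0 -1; 0 0 -2 0 0 0 -1; 0 0 -2.5 0 0 0 -1; 0 0 -2.5 0 0 0 -1; 0 0 -2.5 0 0 0 -1; 0 0 -2.5 0 0 0 -1; 0 0 -1 0 0 0 -1; 0 0 0 0 0 0 -1"

```text
clock: 5.8
eef_pos: [432.8, -204.2, 155.5]
tcp_rot: [3.139, 0.001, 1.666]
contact_force: [-0.1, -0.2, -5.7]
opening: 0.459
```

```bash
python3 -c "
from plan import *
go([529.3,90.9,155],92,14)"
```

```text
from [ 432.8 -204.2  155.5] yaw 95.44 dist/row 22.2 rot/row [0.0002 0.0001 0.0043]
[2.03 0.89 0.  ]; [2.04 0.88 0.  ]; [2.04 0.87 0.  ]; [2.04 0.86 0.  ]; [2.05 0.85 0.  ]; [2.05 0.84 0.  ]; [2.06 0.83 0.  ]; [2.06 0.82 0.  ]; [2.06 0.82 0.  ]; [2.07 0.81 0.  ]; [2.07 0.8  0.  ]; [2.07 0.79 0.  ]; [2.08 0.78 0.  ]; [2.08 0.77 0.  ]; F [-0.1 -0.2 -5.7] open 0.459
```

Emit:
jog_arm --increments "2 0.9 0 0 0 0.004 -1; 2.05 0.9 0 0 0 0.004 -1; 2.05 0.85 0 0 0 0.004 -1; 2.05 0.85 0 0 0 0.004 -1; 2.05 0.85 0 0 0 0.004 -1; 2.05 0.85 0 0 0 0.004 -1; 2.05 0.85 0 0 0 0.004 -1; 2.05 0.8 0 0 0 0.004 -1"

```text
clock: 6.6
eef_pos: [486.3, -34.4, 152.6]
tcp_rot: [-3.139, -0.0, 1.634]
contact_force: [0.4, -0.0, -4.2]
opening: 0.462
```

Emit:
jog_arm --increments "2.05 0.8 0 0 0 0.004 -1; 2.05 0.8 0 0 0 0.004 -1; 2.05 0.8 0 0 0 0.004 -1; 2.05 0.8 0 0 0 0.004 -1; 2.05 0.8 0 0 0 0.004 -1; 2.05 0.75 0 0 0 0.006 -1; 0 0 0 0 0 0.006 -1; 0 0 0 0 0 0 -1"

```text
clock: 7.4
eef_pos: [527.1, 90.0, 152.7]
tcp_rot: [-3.139, 0.001, 1.603]
contact_force: [0.2, 0.5, -4.3]
opening: 0.46
```

```bash
python3 - <<'E'
from plan import *
go([529.3,90.9,130],92,8)
a=snap("scene","s2");b=snap("top","t2")
A=cv2.resize(a[160:260,220:310],None,fx=4,fy=4,interpolation=cv2.INTER_CUBIC);B=cv2.resize(b[140:240,190:280],None,fx=4,fy=4,interpolation=cv2.INTER_CUBIC)
cv2.imwrite("pics/z9.png",cv2.cvtColor(np.hstack([A,B]),cv2.COLOR_RGB2BGR))
E
```

```text
from [527.1  90.  152.7] yaw 91.84 dist/row 2.9 rot/row [-0.0004  0.0001 -0.0004]
[0.01 0.03 0.28]; [0.01 0.03 0.28]; [0.01 0.03 0.28]; [0.01 0.03 0.28]; [0.01 0.03 0.28]; [0.01 0.03 0.28]; [0.01 0.03 0.28]; [0.01 0.03 0.28]; F [ 0.2  0.5 -4.3] open 0.46
```

View pics/z9.png

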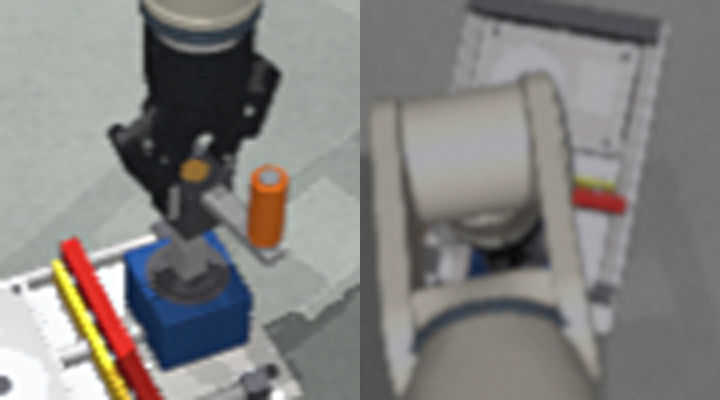

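```bash
python3 - <<'E'
from plan import *
print(proj("scene",[524.5,169.9,246]), ray("scene",(287.1,204.2),246), ray("scene",(220+197/4-.4,160+170/4-.4),184))
E
```

```text
[287.16504999 203.79822154] [525.53184745 170.98462949 246.        ] [525.54168005  90.41452037 184.        ]
```

Emit:
jog_arm --increments "0 0.1 0.2 0 0 0 -1; 0 0.1 0.2 0 0 0 -1; 0 0 0.3 0 0 0 -1; 0 0 0.3 0 0 0 -1; 0 0 0.3 0 0 0 -1; 0 0 0.3 0 0 0 -1; 0 0 0.3 0 0 0 -1; 0 0 0.3 0 0 0 -1"

```text
clock: 8.3
eef_pos: [530.2, 90.0, 132.0]
tcp_rot: [-3.142, -0.0, 1.602]
contact_force: [-0.3, -0.4, -4.3]
opening: 0.457
```

Emit:
jog_arm --increments "0 0 0.1 0 0 0 -1; 0 0 0.1 0 0 0 -1; 0 0 0.1 0 0 0 -1; 0 0 0.1 0 0 0 -1; 0 0 0.1 0 0 0 -1; 0 0 0 0 0 0 -1; 0 0 0 0 0 0 -1; 0 0 0 0 0 0 -1"

```text
clock: 9.1
eef_pos: [530.2, 90.0, 127.3]
tcp_rot: [3.142, -0.0, 1.602]
contact_force: [-0.1, 0.4, -4.3]
opening: 0.459
```

Emit:
jog_arm --increments "0 -0.05 0 0 0 0 -1; 0.05 0 0.1 0 0 0 -1; 0 0 0.1 0 0 0 -1; 0 0 0.1 0 0 0 -1; 0 0 0.1 0 0 0 -1; 0 0 0.1 0 0 0 -1; 0 0 0 0 0 0 -1; 0 0 0 0 0 0 -1"

```text
clock: 9.9
eef_pos: [529.6, 90.5, 122.2]
tcp_rot: [-3.142, 0.0, 1.602]
contact_force: [-0.3, -0.1, -3.9]
opening: 0.459
```

Emit:
jog_arm --increments "0 0 0.2 0 0 0 -1; 0 0 0.2 0 0 0 -1; 0 0 0.3 0 0 0 -1; 0 0 0.3 0 0 0 -1; 0 0 0.3 0 0 0 -1; 0 0 0.3 0 0 0 -1; 0 0 0.3 0 0 0 -1; 0 0 0.3 0 0 0 -1"

```text
clock: 10.7
eef_pos: [529.7, 90.5, 100.0]
tcp_rot: [3.142, -0.0, 1.602]
contact_force: [0.8, 0.3, -4.5]
opening: 0.458
```

Emit:
jog_arm --increments "0 0 0.1 0 0 0 -1; 0 0 0.1 0 0 0 -1; 0 0 0.1 0 0 0 -1; 0 0 0.05 0 0 0 -1; 0 0 0.05 0 0 0 -1; 0 0 0 0 0 0 -1; 0 0 0 0 0 0 -1; 0 0 0 0 0 0 -1"

```text
clock: 11.5
eef_pos: [529.7, 90.5, 96.3]
tcp_rot: [3.142, 0.0, 1.602]
contact_force: [-0.6, -1.2, -4.4]
opening: 0.463
```

Emit:
jog_arm --increments "0 0 0 0 0 0 0; 0 0 0 0 0 0 0.2; 0 0 0 0 0 0 0.5; 0 0 0 0 0 0 1; 0 0 0 0 0 0 1; 0 0 0 0 0 0 1; 0 0 -1 0 0 0 1; 0 0 -2 0 0 0 1"

```text
clock: 12.3
eef_pos: [528.6, 90.3, 125.9]
tcp_rot: [-3.139, 0.0, 1.602]
contact_force: [-0.1, -0.4, 0.3]
opening: 1.004
```

```bash
python3 - <<'E'
from plan import *
a=snap("scene","s3")
A=cv2.resize(a[160:260,210:310],None,fx=6,fy=6,interpolation=cv2.INTER_CUBIC)
cv2.imwrite("pics/z10.png",cv2.cvtColor(A,cv2.COLOR_RGB2BGR))
print(proj("scene",[527,170,189]),proj("scene",[529.5,90.4,127]))
E
```

```text
[285.23511138 218.47661753] [267.14923892 216.04255253]
```

View pics/z10.png

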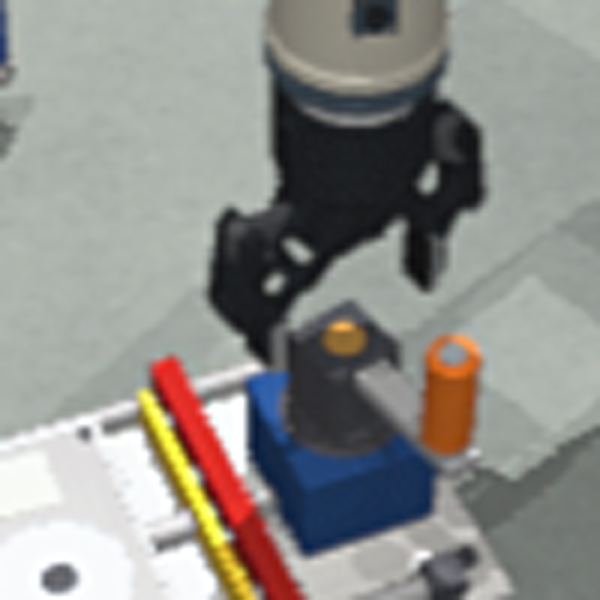

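Emit:
jog_arm --increments "0 0 -1 0 0 0 1; 0 0 -1 0 0 0 1; 1 0.05 -0.2 0 0 0 1; 2 0 0 0 0 0 1; 2 0 0 0 0 0 1; 2 0 0 0 0 0 1; 1 0 0 0 0 0 1; 0 0 0 0 0 0 1" --squeeze 40

```text
clock: 13.15
eef_pos: [527.5, 171.8, 148.1]
tcp_rot: [-3.141, -0.0, 1.604]
contact_force: [0.3, -0.5, -0.1]
opening: 0.998
```

Emit:
jog_arm --increments "0 0 0 0 0 0 0.3; 0 0 0 0 0 0 0; 0 0 0 0 0 0 -0.3; 0 0 0 0 0 0 -1; 0 0 0 0 0 0 -1; 0 0 0 0 0 0 -1; 0 0 0 0 0 0 -1; 0 0 0 0 0 0 -1"

```text
clock: 13.95
eef_pos: [527.6, 170.3, 148.2]
tcp_rot: [-3.141, 0.0, 1.602]
contact_force: [0.4, -1.1, -0.5]
opening: 0.291
```

```bash
python3 - <<'E'
from plan import *
print(r.sense())
a=snap("scene","s4")
A=cv2.resize(a[160:260,210:310],None,fx=6,fy=6,interpolation=cv2.INTER_CUBIC)
cv2.imwrite("pics/z11.png",cv2.cvtColor(A,cv2.COLOR_RGB2BGR))
E
```

```text
{'clock': 13.95, 'qpos': array([ 3.09595382e-01,  3.40404671e-01,  1.86072455e+00, -3.54363727e-04,
        9.40665084e-01,  2.78758990e-01]), 'qvel': array([ 1.51467488e-06,  6.29380944e-04,  3.99982919e-04,  2.09071718e-03,
       -3.04321170e-04, -6.54271236e-04]), 'joint_efforts': array([ 8.49322826e-01, -5.48151684e+01, -2.94119668e+01,  4.75313310e-01,
       -3.65126389e-02,  4.39268042e-04]), 'eef_pos': array([527.64545185, 170.25583928, 148.19690449]), 'tcp_rot': array([-3.14147753e+00,  3.30710699e-04,  1.60184158e+00]), 'contact_force': array([ 0.36013976, -1.06702261, -0.47925695]), 'wrist_torque': array([-0.33058714, -0.0460326 , -0.01404851]), 'opening': 0.2907940843998741}
```

View pics/z11.png

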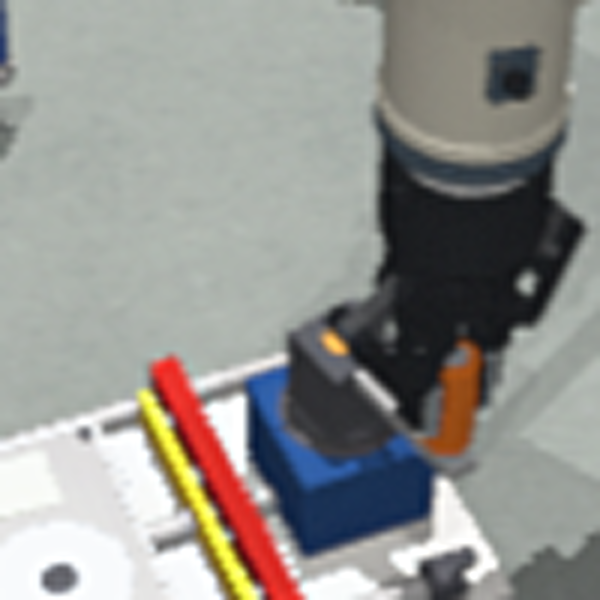

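Emit:
jog_arm --increments "-0.27 2.07 0 0 0 0 -1; -0.8 1.93 0 0 0 0 -1; -1.27 1.66 0 0 0 0 -1; -1.66 1.27 0 0 0 0 -1; -1.93 0.8 0 0 0 0 -1; -2.07 0.27 0 0 0 0 -1; -2.07 -0.27 0 0 0 0 -1; -1.93 -0.8 0 0 0 0 -1"

```text
clock: 14.8
eef_pos: [600.8, 51.8, 148.0]
tcp_rot: [-3.141, -0.001, 1.601]
contact_force: [-3.7, 3.9, -2.5]
opening: 0.29
```

```bash
cat > chk.py <<'E'
from plan import *
import sys
s=r.sense();print(s["eef_pos"].round(1),s["tcp_rot"].round(3),s["contact_force"].round(1),s["wrist_torque"].round(2),s["opening"])
a=snap("scene",sys.argv[1])
A=cv2.resize(a[150:290,180:310],None,fx=4,fy=4,interpolation=cv2.INTER_CUBIC)
cv2.imwrite(f"pics/{sys.argv[1]}z.png",cv2.cvtColor(A,cv2.COLOR_RGB2BGR))
E
python3 chk.py s5
```

```text
[600.8  51.8 148. ] [-3.141e+00 -1.000e-03  1.601e+00] [-3.7  3.9 -2.5] [0.87 0.83 0.03] 0.29035474128794336
```

View pics/s5z.png

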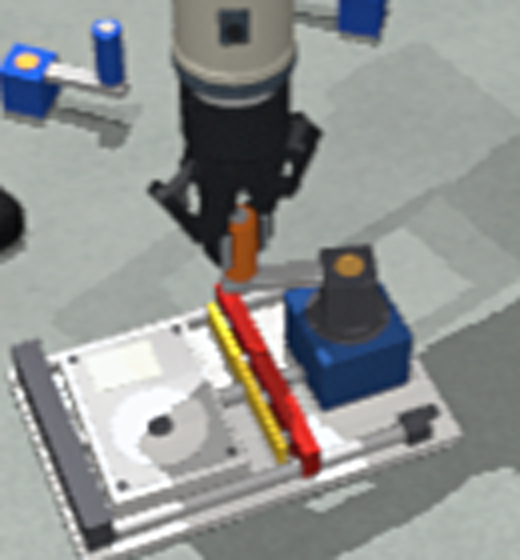

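The crank is turning the shaft and the jaw is advancing, so I'll carry on.

Emit:
jog_arm --increments "-1.66 -1.27 0 0 0 0 -1; -1.27 -1.66 0 0 0 0 -1; -0.8 -1.93 0 0 0 0 -1; -0.27 -2.07 0 0 0 0 -1; 0.27 -2.07 0 0 0 0 -1; 0.8 -1.93 0 0 0 0 -1; 1.27 -1.66 0 0 0 0 -1; 1.66 -1.27 0 0 0 0 -1"

```text
clock: 15.65
eef_pos: [461.6, 47.8, 148.5]
tcp_rot: [3.14, 0.001, 1.601]
contact_force: [5.3, 1.6, -5.3]
opening: 0.294
```

Emit:
jog_arm --increments "1.93 -0.8 0 0 0 0 -1; 2.07 -0.27 0 0 0 0 -1; 2.07 0.27 0 0 0 0 -1; 1.93 0.8 0 0 0 0 -1; 1.66 1.27 0 0 0 0 -1; 1.27 1.66 0 0 0 0 -1; 0.8 1.93 0 0 0 0 -1; 0.27 2.07 0 0 0 0 -1"

```text
clock: 16.45
eef_pos: [527.9, 170.6, 148.2]
tcp_rot: [-3.141, 0.001, 1.603]
contact_force: [-0.8, -6.5, -3.1]
opening: 0.293
```

```bash
python3 chk.py s6
```

```text
[527.9 170.6 148.2] [-3.141e+00  1.000e-03  1.603e+00] [-0.8 -6.5 -3.1] [-1.2   0.33  0.06] 0.29259846860629773
```

View pics/s6z.png

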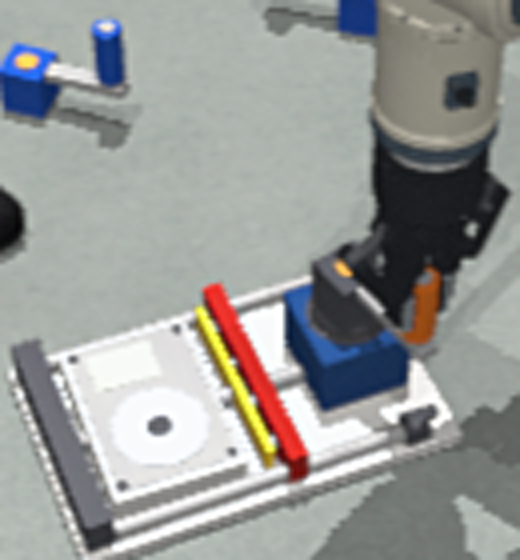

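Emit:
jog_arm --increments "-0.05 0 0 0 0 0 -1; -0.05 0 0 0 0 0 -1; 0 0 0 0 0 0 -1; 0 0 0 0 0 0 -1; 0 0 0 0 0 0 -1; 0 0 0 0 0 0 -1; 0 0 0 0 0 0 -1; 0 0 0 0 0 0 -1"

```text
clock: 17.3
eef_pos: [527.6, 169.6, 148.4]
tcp_rot: [-3.142, -0.0, 1.602]
contact_force: [-0.8, 2.8, 3.6]
opening: 0.289
```

```bash
python3 chk.py s7; python3 - <<'E'
import cv2,numpy as np
f=lambda n:cv2.resize(cv2.imread(f"pics/{n}.png")[195:250,245:305],None,fx=6,fy=6,interpolation=cv2.INTER_CUBIC)
cv2.imwrite("pics/z12.png",np.hstack([f("s3"),f("s7")]))
E
```

```text
[527.6 169.6 148.4] [-3.142 -0.     1.602] [-0.8  2.8  3.6] [ 0.53  0.21 -0.02] 0.2889822217613218
```

View pics/z12.png

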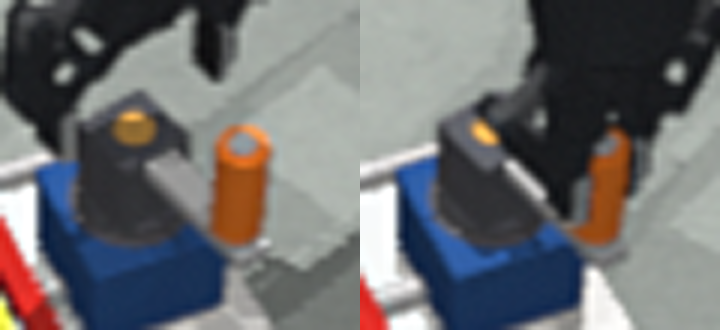

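Emit:
jog_arm --increments "-0.27 2.05 0 0 0 0 -1; -0.79 1.91 0 0 0 0 -1; -1.26 1.64 0 0 0 0 -1; -1.64 1.26 0 0 0 0 -1; -1.91 0.79 0 0 0 0 -1; -2.05 0.27 0 0 0 0 -1; -2.05 -0.27 0 0 0 0 -1; -1.91 -0.79 0 0 0 0 -1"

```text
clock: 18.15
eef_pos: [600.3, 51.2, 148.1]
tcp_rot: [-3.141, 0.0, 1.601]
contact_force: [-2.1, 2.4, 1.3]
opening: 0.29
```

Emit:
jog_arm --increments "-1.64 -1.26 0 0 0 0 -1; -1.26 -1.64 0 0 0 0 -1; -0.79 -1.91 0 0 0 0 -1; -0.27 -2.05 0 0 0 0 -1; 0.27 -2.05 0 0 0 0 -1; 0.79 -1.91 0 0 0 0 -1; 1.26 -1.64 0 0 0 0 -1; 1.64 -1.26 0 0 0 0 -1"

```text
clock: 18.95
eef_pos: [461.6, 47.5, 148.3]
tcp_rot: [3.141, 0.001, 1.601]
contact_force: [6.1, 2.1, -3.7]
opening: 0.293
```

Emit:
jog_arm --increments "1.91 -0.79 0 0 0 0 -1; 2.05 -0.27 0 0 0 0 -1; 2.05 0.27 0 0 0 0 -1; 1.91 0.79 0 0 0 0 -1; 1.64 1.26 0 0 0 0 -1; 1.26 1.64 0 0 0 0 -1; 0.79 1.91 0 0 0 0 -1; 0.27 2.05 0 0 0 0 -1"

```text
clock: 19.75
eef_pos: [527.5, 170.1, 148.4]
tcp_rot: [-3.141, -0.001, 1.602]
contact_force: [-1.4, 0.0, 0.3]
opening: 0.294
```

```bash
python3 chk.py s8
```

```text
[527.5 170.1 148.4] [-3.141e+00 -1.000e-03  1.602e+00] [-1.4  0.   0.3] [-0.04  0.38  0.01] 0.294015307076643
```

View pics/s8z.png

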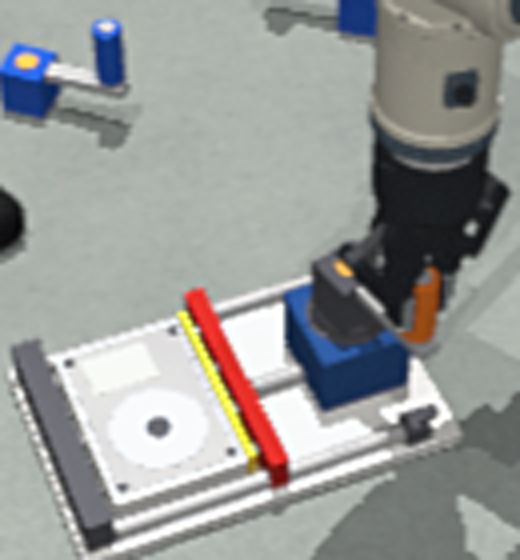

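Emit:
jog_arm --increments "-0.27 2.05 0 0 0 0 -1; -0.79 1.91 0 0 0 0 -1; -1.26 1.64 0 0 0 0 -1; -1.64 1.26 0 0 0 0 -1; -1.91 0.79 0 0 0 0 -1; -2.05 0.27 0 0 0 0 -1; -2.05 -0.27 0 0 0 0 -1; -1.91 -0.79 0 0 0 0 -1"

```text
clock: 20.6
eef_pos: [600.0, 51.0, 148.2]
tcp_rot: [3.141, 0.0, 1.601]
contact_force: [-0.9, 3.9, 0.9]
opening: 0.293
```

```bash
python3 chk.py s9
```

```text
[600.   51.  148.2] [3.141 0.    1.601] [-0.9  3.9  0.9] [ 0.59  0.28 -0.  ] 0.292755814124206
```

View pics/s9z.png

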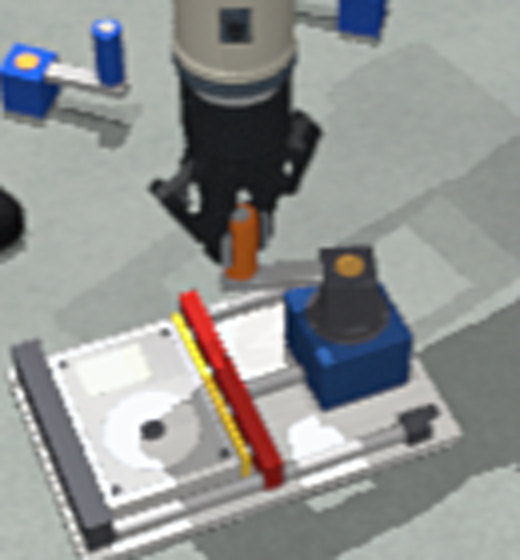

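Emit:
jog_arm --increments "-1.64 -1.26 0 0 0 0 -1; -1.26 -1.64 0 0 0 0 -1; -0.79 -1.91 0 0 0 0 -1; -0.27 -2.05 0 0 0 0 -1; 0 0 0 0 0 0 -1; 0 0 0 0 0 0 -1; 0 0 0 0 0 0 -1; 0 0 0 0 0 0 -1"

```text
clock: 21.45
eef_pos: [532.9, 10.3, 148.4]
tcp_rot: [3.142, 0.001, 1.602]
contact_force: [-0.8, -3.9, 5.7]
opening: 0.293
```

```bash
python3 chk.py s10
```

```text
[532.9  10.3 148.4] [3.142e+00 1.000e-03 1.602e+00] [-0.8 -3.9  5.7] [-0.69  0.19 -0.01] 0.2925545396800801
```

View pics/s10z.png

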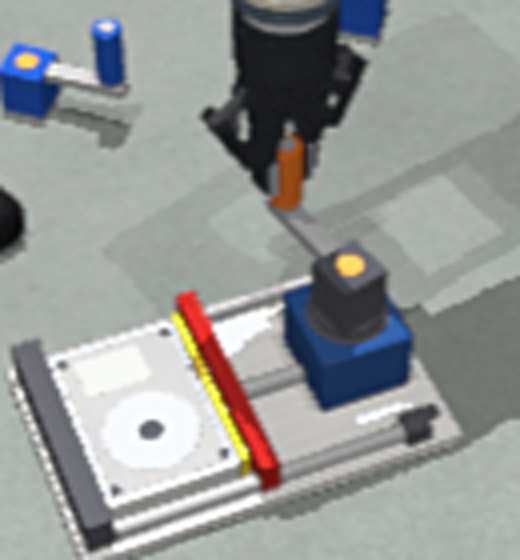

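```bash
cat > jaw.py <<'E'
from m import *
import sys
a=np.radians(-11.3);ux=np.array([np.cos(a),np.sin(a)]);uy=np.array([-ux[1],ux[0]]);C=np.array([529.7,90.5])
def ana(n):
    im=cv2.cvtColor(cv2.imread(f"pics/{n}.png"),cv2.COLOR_BGR2RGB)
    o=[]
    for f,z in((lambda h:(h[...,0]<=6)&(h[...,1]>=150)&(h[...,2]>=90),47),(lambda h:(h[...,0]>=22)&(h[...,0]<=34)&(h[...,1]>=110)&(h[...,2]>=90),41)):
        b=max(blobs(im,(210,205,70,85),f,10),key=lambda b:b[0]);w=np.array([ray("scene",q,z)[:2]-C for q in b[3]])
        s=w@ux;t=w@uy;o+=[b[0],np.median(s[np.abs(t)<60]).round(2),np.percentile(s[np.abs(t)<60],[10,90]).round(1).tolist()]
    d=[b for b in blobs(im,(205,245,25,20),lambda h:h[...,2]<120,5)]
    print(n,o,[(b[0],b[1],((ray("scene",b[1],41)[:2]-C)@ux).round(2)) for b in d])
for n in sys.argv[1:]: ana(n)
E
python3 jaw.py scene0 s3 s5 s6 s8 s9 s10
```

```text
scene0 [np.int32(232), np.float64(64.3), [59.1, 69.7], np.int32(156), np.float64(80.72), [75.8, 85.2]] [(np.int32(14), [219.36, 255.86], np.float64(160.53))]
s3 [np.int32(243), np.float64(64.56), [59.1, 70.1], np.int32(159), np.float64(80.93), [76.5, 85.3]] [(np.int32(11), [219.36, 255.91], np.float64(160.6))]
s5 [np.int32(226), np.float64(68.73), [63.3, 74.1], np.int32(154), np.float64(85.81), [81.1, 90.6]] [(np.int32(22), [219.64, 256.14], np.float64(160.12))]
s6 [np.int32(235), np.float64(78.83), [73.5, 84.2], np.int32(158), np.float64(94.88), [89.8, 100.4]] [(np.int32(12), [219.17, 255.92], np.float64(161.13))]
s8 [np.int32(247), np.float64(93.75), [88.1, 99.3], np.int32(106), np.float64(107.26), [103.4, 110.1]] [(np.int32(13), [219.15, 256.23], np.float64(161.57))]
s9 [np.int32(239), np.float64(99.27), [93.7, 104.4], np.int32(105), np.float64(112.66), [109.8, 115.5]] [(np.int32(20), [217.9, 257.1], np.float64(166.04))]
s10 [np.int32(238), np.float64(100.71), [95.2, 107.5], np.int32(106), np.float64(112.76), [109.9, 115.6]] [(np.int32(12), [217.17, 256.92], np.float64(167.81))]
```

Emit:
jog_arm --increments "0.03 -0.69 0 0 0 0 -1; 0.09 -0.68 0 0 0 0 -1; 0.15 -0.67 0 0 0 0 -1; 0.2 -0.66 0 0 0 0 -1; 0 0 0 0 0 0 -1; 0 0 0 0 0 0 -1; 0 0 0 0 0 0 -1; 0 0 0 0 0 0 -1"

```text
clock: 22.3
eef_pos: [505.0, 14.2, 148.4]
tcp_rot: [-3.141, 0.001, 1.602]
contact_force: [-3.1, -7.4, 9.2]
opening: 0.296
```

```bash
python3 chk.py s11; python3 jaw.py s10 s11
```

```text
[505.   14.2 148.4] [-3.141e+00  1.000e-03  1.602e+00] [-3.1 -7.4  9.2] [-0.93  0.47 -0.  ] 0.2964173232861927
s10 [np.int32(238), np.float64(100.71), [95.2, 107.5], np.int32(106), np.float64(112.76), [109.9, 115.6]] [(np.int32(12), [217.17, 256.92], np.float64(167.81))]
s11 [np.int32(238), np.float64(102.03), [96.5, 107.5], np.int32(108), np.float64(112.66), [109.7, 115.6]] [(np.int32(12), [217.17, 256.92], np.float64(167.81))]
```

View pics/s11z.png

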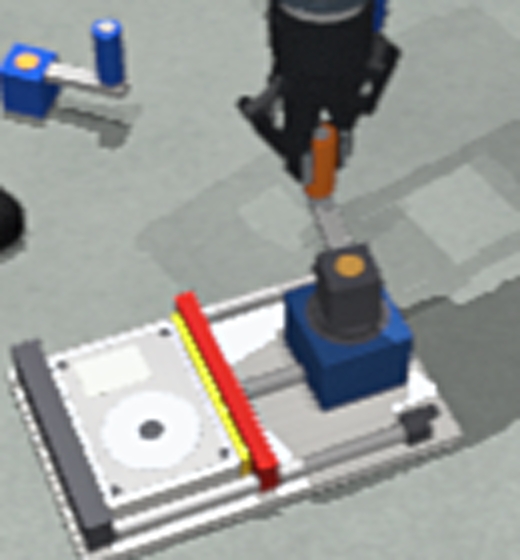

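The jaw has moved on about 2.8 mm while the pad face and drive stayed put at the fence (167.8 mm measured, 167 expected). I'll release now.

Emit:
jog_arm --increments "0 0 0 0 0 0 -0.2; 0 0 0 0 0 0 0; 0 0 0 0 0 0 0.3; 0 0 0 0 0 0 0.6; 0 0 0 0 0 0 1; 0 0 0 0 0 0 1; 0 0 0 0 0 0 1; 0 0 0 0 0 0 1"

```text
clock: 23.15
eef_pos: [505.5, 15.0, 148.3]
tcp_rot: [-3.142, -0.0, 1.602]
contact_force: [0.1, 0.0, 1.0]
opening: 0.998
```

Emit:
jog_arm --increments "0 0 -1 0 0 0 1; 0 0 -2 0 0 0 1; 0 0 -2 0 0 0 1; 0 0 -2 0 0 0 1; -1 0 -2 0 0 0 1; -3 0 -2 0 0 0 1; -3 0 -1 0 0 0 1; -3 0 0 0 0 0 1"

```text
clock: 23.95
eef_pos: [509.6, -86.1, 271.1]
tcp_rot: [3.138, 0.001, 1.602]
contact_force: [-0.2, -0.8, -0.3]
opening: 0.998
```

Emit:
jog_arm --increments "-3 0 0 0 0 0 1; -3 0 0 0 0 0 1; -3 0 0 0 0 0 1; -3 0 0 0 0 0 1; -3 0 0 0 0 0 1; 0 0 0 0 0 0 1; 0 0 0 0 0 0 1; 0 0 0 0 0 0 1"

```text
clock: 24.75
eef_pos: [513.1, -234.1, 268.6]
tcp_rot: [3.142, -0.0, 1.602]
contact_force: [0.5, 0.2, -0.2]
opening: 0.995
```

```bash
python3 chk.py s12; python3 jaw.py s11 s12; python3 - <<'E'
from plan import *
b=snap("top","t12");cv2.imwrite("pics/t12z.png",cv2.cvtColor(cv2.resize(b[120:240,180:330],None,fx=5,fy=5,interpolation=cv2.INTER_CUBIC),cv2.COLOR_RGB2BGR))
E
```

```text
[ 513.1 -234.1  268.6] [ 3.142 -0.     1.602] [ 0.5  0.2 -0.2] [-0.02 -0.01 -0.04] 0.9945309775152564
s11 [np.int32(238), np.float64(102.03), [96.5, 107.5], np.int32(108), np.float64(112.66), [109.7, 115.6]] [(np.int32(12), [217.17, 256.92], np.float64(167.81))]
s12 [np.int32(233), np.float64(102.04), [96.5, 107.5], np.int32(107), np.float64(112.66), [109.7, 115.6]] [(np.int32(12), [217.17, 256.92], np.float64(167.81))]
```

View pics/s12z.png

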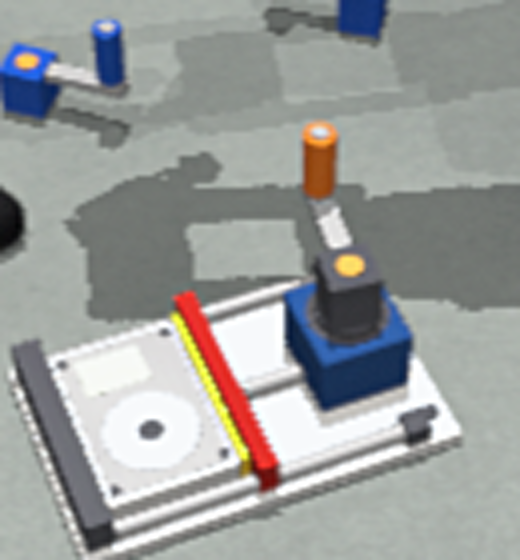

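View pics/t12z.png

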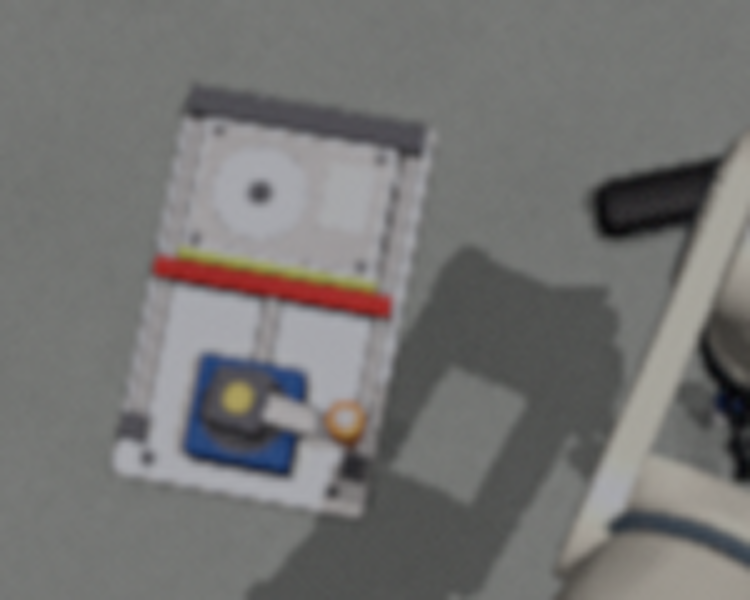

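```bash
python3 - <<'E'
from h import *
k=ray("top",(248.6,203.6),189);h=ray("top",(227.2,199.2),127);print(k,h,np.degrees(np.arctan2(*(k-h)[1::-1])))
k2=ray("scene",(180+320/4-.4,150+132/4-.4),189);h2=ray("scene",(180+350/4-.4,150+265/4-.4),127);print(k2,h2,np.degrees(np.arctan2(*(k2-h2)[1::-1])))
E
```

```text
[502.95107441  14.08352836 189.        ] [529.1032961   90.52585863 127.        ] -108.88669004130837
[504.97931194  13.83187647 189.        ] [529.18121319  89.69708895 127.        ] -107.69329874822174
```

```bash
python3 -c "
from rig import r
print(r.sign_off())"
```

```text
the job is handed in; nothing more can be done
None
```

I fitted the crank onto the square shaft, wound it about 2.55 turns clockwise by the knob, let go and backed the arm away. The job was handed in at about 25 s; no verdict was given.

**Last checks**
- **Crank:** after release both cameras put the hub on the shaft axis, within about 1 mm. It is standing upright and fully down.
- **Drive:** it lies flat against the fence, measured at 167.8 mm from the shaft against 167 mm expected.
- **Pad:** the jaw advanced about 2.8 mm more while the drive stayed still. I estimate the shaft at about 18.9 rad and the pad pressed in by 3–4 mm. Nothing moved when I let go.
- **Bystanders:** the arm never went near the spare drive, screwdriver, parts bin or circuit board. I did not re-measure where they are.

**Disagreements**
- **Shaft angle:** the starting angle readings differed by several degrees between views, but the crank still went on without force.
- **Jaw travel:** I measured 37.5 mm, against 38.3 mm expected from the turns.
- **Tilt while winding:** in the first turn my circle was about 1 mm too wide and pressed on the crank with 5–6 N. The crank may have leaned slightly within the socket's clearance, so I made the circle smaller.

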